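# Lock the castle nut on a load cell

## Robot

A 7-joint arm with a two-finger parallel gripper is mounted at the origin on the work surface. World frame = base frame: x ahead of the robot, y to its left, z up, the work surface at z = 0. Lengths are in m, angles in rad, forces in N, time in s.
With the tool pointing down it reaches from about 0.425 to 0.95 m from the base axis. Payload 16.7 kg.
Tool frame: the origin (TCP) lies between the finger pads; the fingertips stand 14 mm ahead of it and the grasp point (between the pads) lies 5 mm behind it; z points along the fingers, y is the direction in which the jaws open and shut (so a half turn about z gives the same grasp; the last joint's range is limited). The gripper opens to 94 mm and grips with 3 to 60 N. Pads are 16 mm wide; open, the fingers measure 119 mm over their backs; the gripper's body (75 mm by 177 mm) begins 78 mm behind the grasp point.
Start: joints at [-1.401, 0.426, 0.074, 1.606, -0.034, 1.111, -0.067], TCP at [0.212, 0.641, 0.198] pointing down, gripper open.
Joint ranges: [-2.85, 2.85], [-0.5, 2.14], [-1.23, 1.37], [0.21, 2.46], [-1.02, 4.16], [0.16, 2.05], [-2.73, 2.73]. Speed limits (rad/s): [1.89, 1.89, 2.39, 2.39, 3.01, 3.01, 3.01].

## Interface

Orientations are given as a rotation vector (axis times angle).
In Python, from cell import * gives the robot as it stands. Calls block until the motion is done:
- movep(position, orientation): joint-space move of the TCP to a pose.
- movel(position, frame=None, velocity=0.15, max_force=None): straight line of the TCP; frame=None keeps the orientation; velocity is the mean speed in m/s. With max_force (N) it stops when the force on the tool has changed by that much, and returns True; else False.
- move_joints(angles): joint-space move.
- grip(opening, force=None): finger opening in m; force is the grip in N (None keeps the last); returns when the fingers have stopped.
- pause(seconds).
- inverse_kinematics(position, orientation): joint angles nearest the present ones, or None.
- observe(): the state.
- get_image(name): name is "scene" or "top" or "wrist"; returns the picture (400x640x3 uint8, red, green, blue); there is no depth.
- camera_model(name): a dict with "K" (3x3 intrinsics, pixels), "distortion" ([k1, k2, p1, p2, k3] as OpenCV has them; the pictures are not rectified), "R" (3x3) and "t" (3): a world point X has camera coordinates R X + t. Camera axes: x right, y down, z forward; pixel columns grow to the right and rows downward; lengths in m; the calibration is good to about 2 mm. A picture is of the moment at which its call begins: read the wrist's pose just before it. camera_model takes no time and is no camera call; for the wrist camera it gives the pose at the moment of the call.
A pose or a line that the arm cannot do raises IKError and nothing moves.
- hand_in(): hands the job in, once; it reports no verdict.
The state is a dict: "clock": time; "joint_positions": joint angles; "dq": joint speeds; "effort": joint torques, N m; "tcp_pos": TCP position; "tool_rot": TCP orientation; "force": force on the tool from outside, world axes, zero at the start; "torque": the same for the moment, N m; "width": finger opening in m.
Only numpy, scipy, OpenCV 4.12 (cv2) and the standard library are available. Lean on these libraries where they do the work, as an engineer would, in place of code of your own. Each camera call takes 0.05 s, during which the arm holds its last target. There are 200 camera calls.

## Task

Tighten the castle nut on the load cell's stud (clockwise seen from above) to the next slots that line up with the stud's cross hole, neither back to the previous ones nor on past these. Then take the long pin from its rest and feel it gently through slots and cross hole, from either end (the hole sits a few millimetres higher or lower in the slots each time), until its head is home against the nut; press the head on the nut with about 8 to 10 N for half a second to be sure, never push the pin with more than 20 N, and let go. Leave the short pin and everything else alone.

Things in the scene. Friction and masses are not known exactly. Their poses are not given: they have to be found in the camera images.
- cell: load cell under test, bolted to the bench: grey plate 130 x 130 x 12, round aluminium body 80 dia up to z = 38, washer up to 41, then the castle nut (41 to 78) on an upright steel stud, 30 dia. Origin: stud axis at bench level; z up; x along the cross hole of the stud. A white line scribed on the stud's end face runs along the cross hole.
- slot_mid (a point): point on the stud axis at half height of the nut's slots, 69.5 above the bench, fixed to the cell; x along the stud's cross hole (7.2 square, straight through, open at both ends). How far the stud stands out is not measured: the hole's centre lies on this axis 0 to 5 mm above or below this point, the stud's end 20 above the hole's centre. Find the hole in the slot by feel (or by sight).
- nut (a joint): angle of the castle nut (rad), growing clockwise seen from above (tightening). Slots line up with the cross hole at 0 and every 1.047 rad (60 degrees); then two flats stand square to the hole, 23 mm from the axis. Starts between 0.2 and 0.75, so the next slots line up at 1.047. Stiff: about 0.25 N m turns it; it stays where it is left.
- nut_top (a point): middle of the castle nut's top, on the stud axis, 78 above the bench; x through two opposite slots, turning with the nut. The nut is a steel hexagon, 46 across flats, 37 tall (z 41 to 78), with six slots 7.6 wide and 17 deep (z 61 to 78), open at the top, one through the middle of each flat. It can be gripped across two flats from above.
- pin: the long pin: round steel shaft 6 dia, 60 long, last 1.5 mm tapered to 5 dia, on an aluminium block head 22 long (along the pin) x 14 wide x 34 tall. Origin: on the shaft axis at the front face of the head; x along the shaft to its tip, z up; the head reaches from x = -22 to 0, 16 below the axis to 18 above. It starts level on its rest with the axis 19 above the bench. Mass about 45 g.
- pin_mid (a point): point on the long pin's axis, 23 ahead of the head's front face: lies on the stud axis, at the hole's centre, when the pin is home.
- short_pin: the short pin: same head, shaft only 34 long; on the other rest. Leave alone.
- rest_a: black rest of the long pin: plate 104 x 40 x 3 with a block 45 x 30, 21 high, grooved 8 wide along x for the shaft. Fixed; origin at bench level; the pin's origin starts 20 mm behind it (-x), the head free at both sides.
- rest_b: same rest, for the short pin.
- spare_nut: bystander: smaller loose castle nut, 36 across flats; origin at its underside. Leave alone.
- spanner: bystander: open spanner; origin at its underside. Leave alone.
- screwdriver: bystander: screwdriver; origin at its underside. Leave alone.
- meter: bystander: hand multimeter, 150 x 75 x 40; origin at its underside. Leave alone.
- weight: bystander: brass test weight, 44 dia, 64 tall; origin at its underside. Leave alone.
- washer: bystander: flat washer, 40 dia, 4 thick; origin at its underside. Leave alone.
Not all that is in view belongs to the job. What is shaped like the pin but purple is not meant.

How it is judged:
By the outcome, as a careful person would: the job done as asked, in the order asked, and still so for the second after the job is handed in, with the robot touching nothing.
It also fails if it takes over 72 s, if anything falls off the work surface, if the arm or the gripper's body presses on something with over 40 N, if the wrist force passes 120 N, or if a joint passes its speed limit or range.

## Working session

There is one attempt and no reset: what is moved stays moved. The work goes in short steps, each a Python script; the robot and the scene stay as the last script left them, time stands still between calls to the robot, and variables do not carry over. Pictures are saved under pics/ and viewed, about 8 in all and at most 12, crops included, and the job is handed in when it is done.

```bash
ls; mkdir -p pics
python3 - <<'E'
from cell import *
import cv2
for n in("scene","top"):
    im=get_image(n); cv2.imwrite(f"pics/{n}0.png",im[:,:,::-1]); c=camera_model(n); print(n,c)
s=observe(); print(s)
E
```

```text
pics
scene {'K': array([[429.55493457,   0.        , 316.56242376],
       [  0.        , 429.55493457, 203.75127775],
       [  0.        ,   0.        ,   1.        ]]), 'distortion': array([-0.03517042,  0.        ,  0.        ,  0.        ,  0.        ]), 'R': array([[ 0.66619018,  0.74577545,  0.00310242],
       [ 0.62429071, -0.55538428, -0.54937183],
       [-0.40798499,  0.36792293, -0.83557224]]), 't': array([-0.35871243, -0.34909994,  1.27347284])}
top {'K': array([[493.90139204,   0.        , 321.9995623 ],
       [  0.        , 493.90139204, 205.76217115],
       [  0.        ,   0.        ,   1.        ]]), 'distortion': array([-0.03974539,  0.        ,  0.        ,  0.        ,  0.        ]), 'R': array([[-5.14529286e-03, -9.99986760e-01,  7.61312926e-05],
       [-9.95980730e-01,  5.11787253e-03, -8.94214348e-02],
       [ 8.94198612e-02, -5.35924770e-04, -9.95993876e-01]]), 't': array([-0.0555106 ,  0.56250601,  1.11641131])}
{'clock': 0.1, 'joint_positions': array([-1.40149234,  0.42667563,  0.07386704,  1.60656156, -0.03406606,
        1.1107747 , -0.06708874]), 'dq': array([-0.00059497, -0.00244101,  0.00026882, -0.00095049, -0.00035152,
       -0.00114219, -0.00053167]), 'effort': array([ 7.22885889e-03, -9.37451434e+01,  3.67685482e+00, -4.55052245e+01,
       -4.85074148e-02,  1.67275599e-02, -4.18752666e-05]), 'tcp_pos': array([0.21148519, 0.64058372, 0.19713376]), 'tool_rot': array([-4.98676394e-01, -3.10169402e+00,  1.81936186e-03]), 'force': array([ 0.67189123,  0.73418459, -0.65881266]), 'torque': array([ 0.04014477, -0.01800722, -0.01832731]), 'width': 0.09416402841118285}
```

View pics/top0.png

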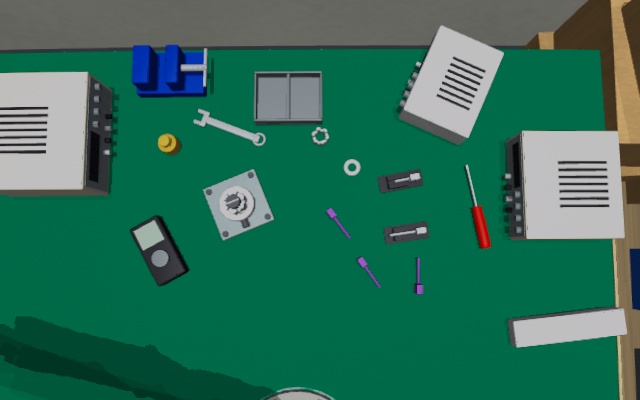

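View pics/scene0.png

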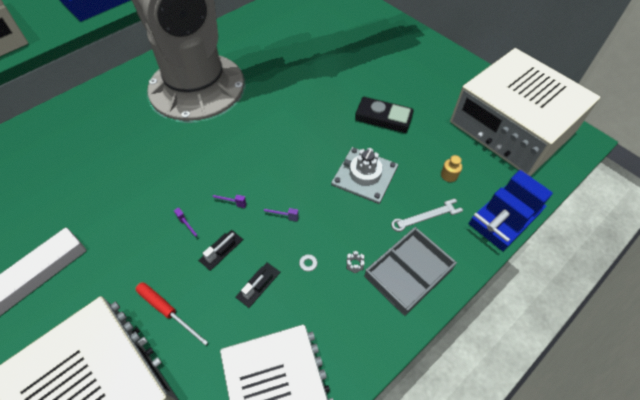

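Top view: the cell sits at (238,205), with rests at (400,181) and (406,233). The purple decoys are at (338,222), (369,272) and (419,275). The shaft at (406,233) looks longer, so I'll confirm it with a wrist view.

```bash
cat > h.py <<'E'
from cell import *
import cv2, numpy as np
from scipy.spatial.transform import Rotation as Ro
def ray(px,c,z):
    "pixels (n,2) -> world points on plane z"
    p=cv2.undistortPoints(np.array(px,float).reshape(-1,1,2),c["K"],np.array(c["distortion"])).reshape(-1,2)
    d=np.c_[p,np.ones(len(p))]@c["R"]; o=-c["R"].T@c["t"]
    return o+d*((z-o[2])/d[:,2])[:,None]
def proj(X,c):
    return cv2.projectPoints(np.array(X,float).reshape(-1,1,3),cv2.Rodrigues(c["R"])[0],c["t"],c["K"],np.array(c["distortion"]))[0].reshape(-1,2)
def down(yaw):
    "tool pointing down, tool y (jaw) axis at yaw from world y; tool x at angle yaw"
    return (Ro.from_euler('z',yaw)*Ro.from_rotvec([np.pi,0,0])).as_rotvec()
def snap(name,f):
    c=camera_model(name); im=get_image(name)[:,:,::-1].copy(); cv2.imwrite("pics/"+f,im); np.save("pics/"+f[:-4]+".npy",c,allow_pickle=True); return im,c
def near(pos,yaw):
    "movep choosing the yaw or yaw+pi with less wrist turn"
    q0=observe()["joint_positions"]; best=None
    for k in(-1,0,1):
        r=down(yaw+k*np.pi); q=inverse_kinematics(pos,r)
        if q is not None:
            d=np.abs(np.array(q)-q0).max()
            if best is None or d<best[0]: best=(d,r,q)
    print("near",best[0],np.round(best[2],2)); movep(pos,best[1])
E
python3 - <<'E'
from h import *
c=camera_model("top")
print(ray([[237,203]],c,.085),ray([[400,181],[406,233]],c,.02))
s=observe();w=camera_model("wrist");T=Ro.from_rotvec(s["tool_rot"]).as_matrix()
print(w["K"],w["distortion"],"cam in tool",T.T@(-w["R"].T@w["t"]-s["tcp_pos"]),"\n",w["R"]@T, "\n",T)
P=ray([[237,203]],c,.085)[0]
for yaw in np.arange(-3,3.2,.5):
  q=inverse_kinematics([P[0]-.06,P[1],.25],down(yaw)); print(yaw,None if q is None else np.round(q,2))
E
```

```text
[[0.56388581 0.12804495 0.085     ]] [[ 0.61979802 -0.24083932  0.02      ]
 [ 0.49841379 -0.25241352  0.02      ]]
[[346.50187423   0.         320.40217244]
 [  0.         346.50187423 192.28773579]
 [  0.           0.           1.        ]] [-0.04075  0.       0.       0.       0.     ] cam in tool [ 8.18511173e-02 -6.34963284e-05 -1.86074417e-01] 
 [[ 4.39990695e-04  9.99999890e-01  1.62033022e-04]
 [-9.60473214e-01  4.67704789e-04 -2.78372030e-01]
 [-2.78372075e-01 -3.31472741e-05  9.60473314e-01]] 
 [[-9.49605140e-01  3.13448587e-01 -2.49409875e-04]
 [ 3.13448664e-01  9.49604471e-01 -1.13304138e-03]
 [-1.18309489e-04 -1.15411911e-03 -9.99999327e-01]]
-3.0 [-0.77  0.12  0.43  1.91 -0.06  1.12  1.4 ]
-2.5 [-0.69  0.12  0.35  1.9  -0.05  1.12  1.89]
-2.0 [-0.63  0.12  0.29  1.9  -0.04  1.13  2.38]
-1.5 [ 0.52  0.26 -1.03  1.84  0.24  1.18  2.62]
-1.0 [-1.41  0.26  1.24  1.93 -0.27  1.14 -2.63]
-0.5 [-1.41  0.26  1.24  1.93 -0.27  1.14 -2.13]
0.0 [-1.07  0.14  0.79  1.92 -0.11  1.12 -1.81]
0.5 [-1.06  0.14  0.77  1.92 -0.11  1.12 -1.32]
1.0 [-0.99  0.13  0.68  1.92 -0.09  1.12 -0.84]
1.5 [-0.96  0.13  0.65  1.92 -0.09  1.12 -0.34]
2.0 [-0.91  0.13  0.6   1.91 -0.08  1.12  0.15]
2.5 [-0.86  0.12  0.54  1.91 -0.07  1.12  0.64]
3.0 [-0.81  0.12  0.48  1.91 -0.06  1.12  1.13]
```

Run:
```python
from h import *
near([.564-.0,.128,.18],2.9); print(observe()["clock"])
im,c=snap("wrist","w1.png")
s=observe(); print(s["tcp_pos"],s["clock"])
movel([.564-.05,.128+.0,.18],velocity=.2)
im2,c2=snap("wrist","w2.png"); print(observe()["clock"])
def crop(im,c): 
    p=proj([[.564,.128,.085]],c)[0].astype(int); print(p); x,y=p; x0=max(0,x-65);y0=max(0,y-65)
    print(x0,y0); return cv2.resize(im[y0:y0+130,x0:x0+130],(400,400),interpolation=cv2.INTER_CUBIC)
a,b=crop(im,c),crop(im2,c2)
cv2.imwrite("pics/w12.png",np.hstack([a,b]))
```

```text
near 1.221348052402299 [-0.72  0.31  0.48  1.87 -0.17  1.01  1.15]
2.325
[0.563862   0.12898578 0.17993144] 2.375
2.825
[319 193]
254 128
[333 245]
268 180
```

View pics/w12.png

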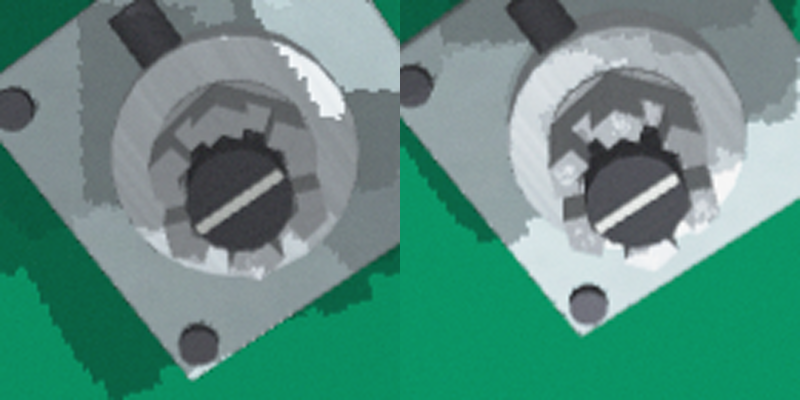

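```bash
cat > an.py <<'E'
from h import *
C=[];L=[]
for n in("w1","w2"):
    im=cv2.imread(f"pics/{n}.png");c=np.load(f"pics/{n}.npy",allow_pickle=True).item()
    hsv=cv2.cvtColor(im,cv2.COLOR_BGR2HSV)
    P=proj([[.564,.128,.088]],c)[0]
    m=((hsv[...,2]<90)&(hsv[...,1]<90)).astype(np.uint8)
    yy,xx=np.mgrid[:400,:640]
    m[np.hypot(xx-P[0],yy-P[1])>32]=0
    ln=((im.min(2)>140)).astype(np.uint8)
    # line: thin bright component within closed dark disc
    d=cv2.morphologyEx(m,cv2.MORPH_CLOSE,np.ones((7,7)));d=cv2.morphologyEx(d,cv2.MORPH_OPEN,cv2.getStructuringElement(2,(15,15)))
    cs=max(cv2.findContours(d,0,1)[0],key=cv2.contourArea); e=cv2.fitEllipse(cs); print(n,"disc",e)
    dd=np.zeros_like(m);cv2.ellipse(dd,(tuple(e[0]),(e[1][0]*.93,e[1][1]*.93),e[2]),1,-1)
    ys,xs=np.nonzero((im.min(2)>110)&(dd>0)); r=cv2.minAreaRect(np.c_[xs,ys].astype(np.float32)); print("line",r)
    b=cv2.boxPoints(r); l=sorted([(np.linalg.norm(b[0]-b[1]),(b[0]+b[3])/2,(b[1]+b[2])/2),(np.linalg.norm(b[1]-b[2]),(b[0]+b[1])/2,(b[2]+b[3])/2)],key=lambda t:t[0])[1]
    L.append(l[1:]);C.append((r[0],c))
# triangulate line centre
A=[];B=[]
for p,c in C:
    o=-c["R"].T@c["t"]; d=ray([p],c,0)[0]-o; d/=np.linalg.norm(d); M=np.eye(3)-np.outer(d,d); A.append(M);B.append(M@o)
X=np.linalg.solve(sum(A),sum(B)); print("stud end",X)
for (p,c),l in zip(C,L):
    w=ray([p,*l],c,X[2]); v=w[2]-w[1]; print(w[0],np.linalg.norm(v),np.degrees(np.arctan2(v[1],v[0]))%180)
E
python3 an.py
```

```text
w1 disc ((330.9070129394531, 189.77528381347656), (34.4586067199707, 37.312652587890625), 155.0657501220703)
line ((332.0900573730469, 192.6300048828125), (3.541750192642212, 31.05356216430664), 55.304840087890625)
w2 disc ((343.7012939453125, 241.2510528564453), (32.262210845947266, 34.460784912109375), 152.84727478027344)
line ((340.6949157714844, 237.30323791503906), (22.41139793395996, 28.840404510498047), 57.2647705078125)
stud end [0.58225997 0.13538415 0.02937364]
[0.5823081  0.13668737 0.02937364] 0.031711621715086236 112.23380041728642
[0.58221615 0.13408073 0.02937364] 0.03089113232496618 111.39198544535203
```

```bash
cat > p.py <<'E'
s=open('an.py').read()
s=s.replace('''ys,xs=np.nonzero((im.min(2)>110)&(dd>0));''','''q={"w1":(332,193.6),"w2":(345.5,247.1)}[n]
    n_,lab=cv2.connectedComponents(((im.min(2)>115)&(np.hypot(xx-q[0],yy-q[1])<17)).astype(np.uint8)); k=lab[int(round(q[1])),int(round(q[0]))]; ys,xs=np.nonzero((lab==k)&(lab>0));print(k,len(xs))
    ''')
s+='''
o=[]
for n in("w1","w2"):
    im=cv2.imread(f"pics/{n}.png");c=np.load(f"pics/{n}.npy",allow_pickle=True).item()
    # rectify nut top plane z=.078, 0.15 mm per px, +x right, +y up
    g=(np.arange(400)-200)*.00015; gx,gy=np.meshgrid(g,-g); W=np.c_[gx.ravel()+X[0],gy.ravel()+X[1],np.full(160000,.078)]
    uv=proj(W,c).astype(np.float32).reshape(400,400,2); o.append(cv2.remap(im,uv,None,cv2.INTER_CUBIC))
    cv2.circle(o[-1],(200,200),153,(0,0,255),1)
cv2.imwrite("pics/rect.png",np.hstack(o))
'''
open('an.py','w').write(s)
E
python3 p.py; python3 an.py
```

```text
File "an.py", line 17
    r=cv2.minAreaRect(np.c_[xs,ys].astype(np.float32)); print("line",r)
IndentationError: unexpected indent
```

```bash
sed -i 's/^ *r=cv2.minArea/    r=cv2.minArea/' an.py; python3 an.py
```

```text
w1 disc ((330.9070129394531, 189.77528381347656), (34.4586067199707, 37.312652587890625), 155.0657501220703)
1 118
line ((331.51806640625, 193.02601623535156), (3.541750192642212, 32.44496536254883), 55.304840087890625)
w2 disc ((343.7012939453125, 241.2510528564453), (32.262210845947266, 34.460784912109375), 152.84727478027344)
1 277
line ((348.5948791503906, 252.8383026123047), (20.66763687133789, 32.44776916503906), 56.97612762451172)
stud end [0.5552114  0.14024743 0.12307832]
[0.55525178 0.13948565 0.12307832] 0.02392551789945316 112.23393795130053
[0.55516347 0.14100891 0.12307832] 0.02550295717933495 112.20371550486534
```

View pics/rect.png

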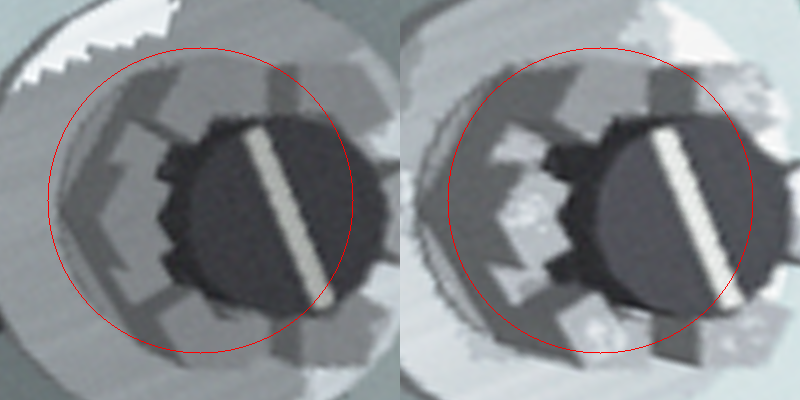

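Rectified view, 0.15 mm/px. The scribed line runs (255,130)–(323,307) on the left and about (663,131)–(734,303) on the right, so roughly 112° in world. One nut slot runs vertically, at about 90° in world, so the nut is at about 22° (0.39 rad). That falls in the stated range. I'll refine these values using the plate outline.

```bash
cat > an2.py <<'E'
from h import *
X0=np.array([.5552114,.14024743])
tri=[]
for n,l in(("w1",[(255,130),(323,307)]),("w2",[(263,131),(334,303)])):
    im=cv2.imread(f"pics/{n}.png");c=np.load(f"pics/{n}.npy",allow_pickle=True).item()
    w=[[X0[0]+(u-200)*.00015,X0[1]-(v-200)*.00015,.078] for u,v in l]
    px=proj(w,c).mean(0); o=-c["R"].T@c["t"]; d=ray([px],c,0)[0]-o; tri.append((o,d/np.linalg.norm(d)))
    hsv=cv2.cvtColor(im,cv2.COLOR_BGR2HSV)
    m=(hsv[...,1]<100).astype(np.uint8)
    yy,xx=np.mgrid[:400,:640]; m[np.hypot(xx-px[0],yy-px[1])>110]=0
    m=cv2.morphologyEx(m,cv2.MORPH_OPEN,np.ones((9,9)))
    k=max(cv2.findContours(m,0,cv2.CHAIN_APPROX_NONE)[0],key=cv2.contourArea).reshape(-1,2)
    W=ray(k,c,.012)[:,:2].astype(np.float32)
    print(n,cv2.minAreaRect(W*1000))
    q=cv2.approxPolyDP((W*1e4).reshape(-1,1,2),80,True).reshape(-1,2)/10; 
    for a,b in zip(q,np.roll(q,-1,0)):
        if np.linalg.norm(b-a)<40: continue
        u=(b-a)/np.linalg.norm(b-a); R=W*1000-a; s=R@u; t=R[:,0]*u[1]-R[:,1]*u[0]
        i=(abs(t)<1.5)&(s>5)&(s<np.linalg.norm(b-a)-5); vx,vy,x,y=cv2.fitLine(W[i]*1000,cv2.DIST_HUBER,0,.01,.01).ravel()
        print("edge",a,b,np.degrees(np.arctan2(vy,vx))%180,i.sum())
M=[np.eye(3)-np.outer(d,d) for o,d in tri]; X=np.linalg.solve(sum(M),sum(m@o for m,(o,d) in zip(M,tri))); print("stud end",X)
E
python3 an2.py
```

```text
w1 ((565.7183227539062, 137.880126953125), (129.05491638183594, 128.8928985595703), 22.257396697998047)
edge [486.67816 174.78142] [528.0317   59.60313] 112.235214 29
edge [528.0317   59.60313] [643.8198  100.97086] 21.873045 15
edge [643.8198  100.97086] [602.8828  216.49031] 111.70101 22
edge [602.8828  216.49031] [486.67816 174.78142] 22.020569 24
w2 ((607.5365600585938, 157.55398559570312), (229.32574462890625, 134.22723388671875), 24.997737884521484)
edge [527.0401    58.858776] [643.40314 100.22679] 21.50423 23
edge [643.40314 100.22679] [611.53125 207.6301 ] 111.20464 24
edge [630.82983 198.68161] [677.3241 225.2498] 29.577122 8
edge [701.38684 226.65718] [647.65265 250.3088 ] 163.23448 11
edge [647.65265 250.3088 ] [486.18597 175.02344] 25.045195 44
edge [486.18597 175.02344] [527.0401    58.858776] 111.735695 22
stud end [0.56619441 0.13797271 0.08596561]
```

Run:
```python
from h import *
X=[.566,.138]; D=np.radians
near(X+[.16],D(180)); grip(.075)
movel(X+[.062],velocity=.1); s0=observe()
grip(.03,60); s=observe(); print("w",s["width"],s["force"]-s0["force"],s["tcp_pos"],s["clock"])
for y in (170.5,161,151.5,141.8):
    movep(X+[.062],down(D(y))); s=observe(); R=Ro.from_rotvec(s["tool_rot"]).as_matrix(); print(np.degrees(np.arctan2(R[1,0],R[0,0])),s["width"],s["torque"][2],s["tcp_pos"],s["clock"])
pause(.2);s=observe(); R=Ro.from_rotvec(s["tool_rot"]).as_matrix(); print(np.degrees(np.arctan2(R[1,0],R[0,0])),s["force"])
grip(.075); movel(X+[.17],velocity=.2)
im,c=snap("wrist","w3.png")
g=(np.arange(400)-200)*.00015; gx,gy=np.meshgrid(g,-g); W=np.c_[gx.ravel()+X[0],gy.ravel()+X[1],np.full(160000,.078)]
o=cv2.remap(im,proj(W,c).astype(np.float32).reshape(400,400,2),None,cv2.INTER_CUBIC)
cv2.imwrite("pics/rect3.png",cv2.resize(o,(520,520))); print(observe()["clock"])
```

```text
near 0.29350550262038233 [-0.7   0.33  0.44  1.88 -0.17  0.97  1.38]
w 0.044874621477611315 [ 0.36064222 -1.72635592  4.39075016] [0.5660845  0.13779731 0.06214907] 5.4667
170.550321811438 0.04450262780991646 -0.2591916469428553 [0.5660639  0.13798897 0.0621378 ] 5.7333
161.14819431476886 0.04477473358513551 -0.27896635193511876 [0.56611391 0.13818834 0.06211839] 6.0
151.7221387465206 0.04462028703931893 -0.2362026588452953 [0.56620579 0.13832322 0.06212969] 6.2667
142.09961090665286 0.044941776370252144 -0.2668317238048952 [0.56629172 0.13843572 0.06213429] 6.5333
141.98220785236614 [1.93411728 4.17698714 3.33270852]
8.1333
```

View pics/rect3.png

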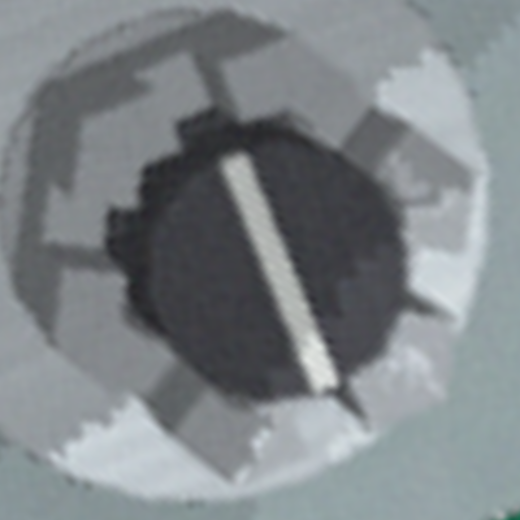

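The slot centres at (210,80) and (350,405) line up with the scribed line from (235,155) to (322,385). The other slot, (378,135)–(175,395), runs at 52° as planned, so the nut is aligned. Next are the pins.

Run:
```python
from h import *
near([.53,-.245,.16],np.radians(142))
im,c=snap("wrist","w4.png"); print(observe()["clock"])
p=proj([[.62,-.24,.02],[.498,-.252,.02]],c);print(p)
x0,y0=np.maximum(p.mean(0)-[110,100],0).astype(int); print(x0,y0)
cv2.imwrite("pics/w4c.png",cv2.resize(im[y0:y0+200,x0:x0+220],None,fx=3,fy=3,interpolation=cv2.INTER_CUBIC))
```

```text
near 0.7661005721444747 [-0.29  0.41  0.8   1.89 -0.34  0.99  1.56]
9.6167
[[377.01416273 244.42017104]
 [292.78589432 158.75847172]]
224 101
```

View pics/w4c.png

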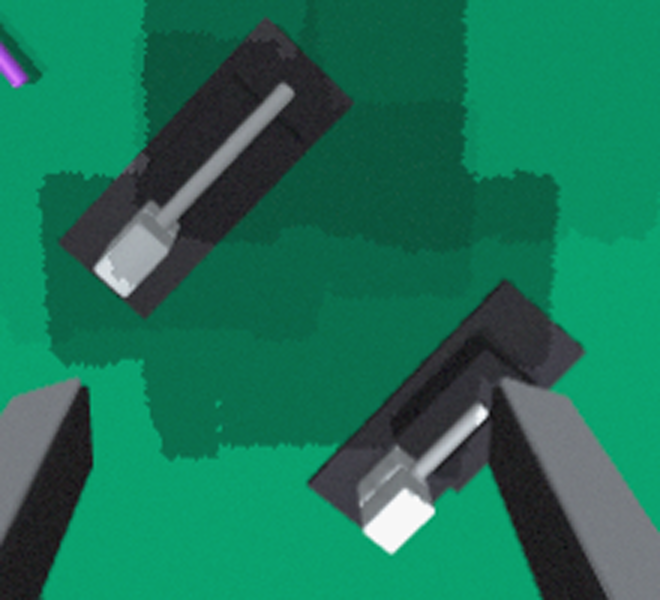

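The upper rest (crop (205,170), top view (406,233)) holds the pin with the longer shaft, (168,220)–(290,90), about 59 px. The lower one at (400,500) has a shaft of about 29 px and is the short pin. The purple object at (10,70) is a decoy. I'll measure the long pin.

```bash
cat > an4.py <<'E'
from h import *
im=cv2.imread("pics/w4.png");c=np.load("pics/w4.npy",allow_pickle=True).item()
f=lambda l:np.array(l,float)/3+[224,101]
# shaft: bright, unsaturated pixels along the line
hsv=cv2.cvtColor(im,cv2.COLOR_BGR2HSV); m=((hsv[...,2]>85)&(hsv[...,1]<60)).astype(np.uint8)
a,b=f([[165,222],[290,90]]); u=(b-a)/np.linalg.norm(b-a)
yy,xx=np.mgrid[:400,:640]; s=(xx-a[0])*u[0]+(yy-a[1])*u[1]; t=(xx-a[0])*u[1]-(yy-a[1])*u[0]
k=(m>0)&(abs(t)<5)&(s>5)&(s<70); print("px",k.sum(),"s max",s[k].max(),np.linalg.norm(b-a))
P=np.c_[xx[k],yy[k]]; W=ray(P,c,.021)
vx,vy,x,y=cv2.fitLine(W[:,:2].astype(np.float32)*1000,cv2.DIST_HUBER,0,.01,.01).ravel()
v=np.array([vx,vy]); 
if v@(ray([b],c,.02)-ray([a],c,.02))[0,:2]<0: v=-v
ss=(W[:,:2]*1000-[x,y])@v; print("dir",np.degrees(np.arctan2(*v[::-1])),"tip",np.array([x,y])+v*ss.max(),"foot", np.array([x,y])+v*ss.min())
tip=np.array([x,y])+v*ss.max(); org=tip-60*v; print("origin by tip",org)
R=ray(f([[265,18],[352,103],[148,318],[60,240]]),c,.003)[:,:2]*1000
print("rest corners",R,"centre",R.mean(0),"sizes",np.linalg.norm(R-np.roll(R,-1,0),axis=1),"origin by rest",R.mean(0)-20*v)
e=R[1]+R[0]-R[2]-R[3]; print("rest dir",np.degrees(np.arctan2(e[1],e[0])))
H=ray(f([[150,205],[175,235],[127,298],[95,270]]),c,.037)[:,:2]*1000; print("head top",H.mean(0),np.linalg.norm(H-np.roll(H,-1,0),axis=1),"expect",org-11*v)
print("lateral of rest/head to shaft line",[float(np.cross(v,q-[x,y])) for q in(R.mean(0),H.mean(0))])
E
python3 an4.py 2>/dev/null
```

```text
px 346 s max 60.90415408947963 60.59794642651773
dir 98.00104 tip [ 492.27455554 -214.78961373] foot [ 499.69695393 -267.59577911]
origin by tip [ 500.6260179  -274.20554543]
rest corners [[ 471.97558494 -208.26986894]
 [ 510.87410161 -202.57177448]
 [ 526.74732681 -303.27013551]
 [ 486.84342428 -308.96157369]] centre [ 499.11010941 -255.76833815] sizes [ 39.31364749 101.94174411  40.30774002 101.78345667] origin by rest [ 501.89393028 -275.57364936]
rest dir 98.67888641419316
head top [ 502.24430789 -281.474255  ] [11.90528125 25.53703981 13.1593786  27.17798729] expect [ 502.15711936 -285.09846688]
lateral of rest/head to shaft line [-1.0651419732353222, -0.5907972828960162]
```

Run:
```python
from h import *
D=np.radians; G=[.503,-.2868]
near(G+[.10],D(98.3)); grip(.045)
print(movel(G+[.022],velocity=.08,max_force=10)); s0=observe()
grip(.0,40); s=observe(); print(s["width"],s["tcp_pos"],s["force"]-s0["force"],s["clock"])
movel(G+[.14],velocity=.12)
a=D(111.8); ax=np.array([np.cos(a),np.sin(a)]); C=np.array([.566,.138])
p=C-ax*(.023+.012+.060)      # tcp 12 behind head face: tip 12 mm short of nut flat
near([*p,.14],a); pause(.2); s=observe(); print(s["clock"],s["force"],s["tcp_pos"],p)
im,c=snap("wrist","w5.png")
q=[[*(C-ax*.035),.137],[*C,.086]]; print(proj(q,c))
u,v=proj(q,c).mean(0); x0,y0=int(max(0,u-100)),int(max(0,v-75)); print(x0,y0)
cv2.imwrite("pics/w5c.png",cv2.resize(im[y0:y0+150,x0:x0+200],None,fx=4,fy=4,interpolation=cv2.INTER_CUBIC))
```

```text
near 0.49826044582846407 [-0.28  0.54  0.92  1.95 -0.54  0.92  1.06]
False
0.013274913406803748 [ 0.50309161 -0.28680884  0.02206022] [-0.33996915 -0.01656834  0.73872086] 12.5583
near 0.5498924644204242 [-0.87  0.52  0.93  1.87 -0.49  1.    0.65]
15.2083 [-0.90178705  0.79339495 -0.28541585] [0.60128331 0.04841901 0.14012241] [0.60127994 0.04979385]
[[321.85404411 131.0625891 ]
 [321.54054192  69.09198343]]
221 25
```

View pics/w5c.png

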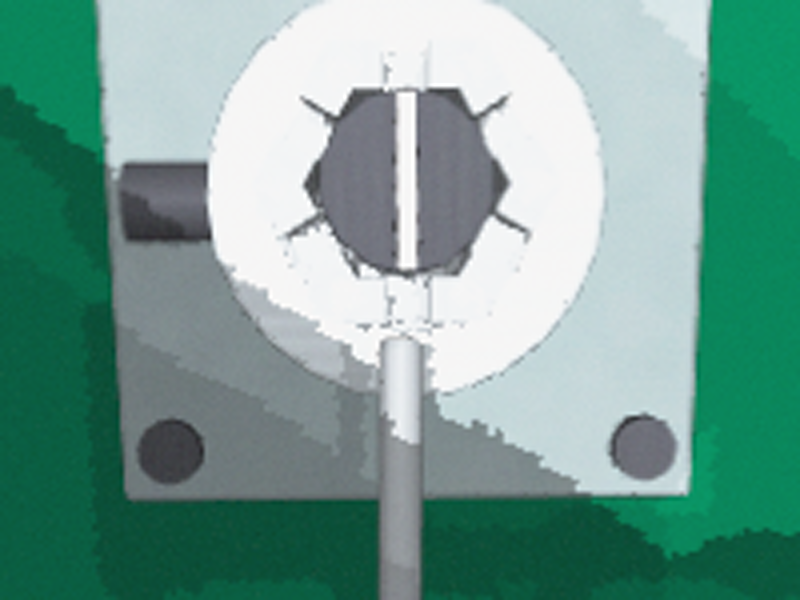

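The pin tip is at crop (401,338) and points at the slot at (409,300) and the scribed line at (406,180). It is straight and about 1 mm too far left. I'll shift it, enter the slot and centre by touch.

```bash
cat >> h.py <<'E'
A=np.radians(111.8); AX=np.array([np.cos(A),np.sin(A),0]); TY=np.array([np.sin(A),-np.cos(A),0]); CC=np.array([.566,.138,0])
# pin coordinates: r = tip distance short of stud axis (mm, + before), t lateral, z of pin axis
def cmd(r,t,z): return CC-AX*(r+72)/1000+TY*t/1000+np.array([0,0,(z+3)/1000])
def act():
    s=observe(); p=s["tcp_pos"]-CC; f=s["force"]
    return np.round([-p@AX*1000-72,p@TY*1000,p[2]*1000-3, f@AX,f@TY,f[2], s["clock"]],2)
E
python3 - <<'E'
from h import *
print(act())
movel(cmd(35,.9,66.5),down(A),velocity=.1); pause(.3); print("low",act())
h=movel(cmd(18.5,.9,66.5),velocity=.03,max_force=4); print("in slot",h,act())
if not h:
  for t in(3.4,-1.6):
    h=movel(cmd(18.5,t,66.5),velocity=.012,max_force=3); print("lat",h,act())
    movel(cmd(18.5,.9,66.5),velocity=.02)
  h=movel(cmd(18.5,.9,62),velocity=.012,max_force=3); print("down",h,act()); movel(cmd(18.5,.9,66.5),velocity=.02); print(act())
E
```

```text
[ 24.03  -0.39 137.1    0.46   0.74  -0.78  15.26]
low [34.84  1.16 66.86  0.17  0.27  0.08 16.42]
in slot False [18.54  0.9  66.53  0.39 -1.27 -0.58 17.12]
lat False [18.74  3.13 66.39 -0.54 -2.35 -0.14 17.48]
lat False [18.4  -1.23 66.65  0.34  2.47 -0.58 18.12]
down True [18.78  0.73 61.68 -1.31  0.71  2.18 18.82]
[18.38  0.87 66.51 -0.1  -0.74 -0.75 19.22]
```

Run:
```python
from h import *
for z in(66,67,65,68,64.5,69,70,71,72):
    movel(cmd(18,.9,z),velocity=.03)
    h=movel(cmd(9,.9,z),velocity=.02,max_force=4); a=act(); print(z,h,a)
    if a[0]<11.5: break
    movel(cmd(18,.9,z),velocity=.04)
im,c=snap("wrist","w6.png")
u,v=proj([[*CC[:2],.086]],c)[0]; x0,y0=int(max(0,u-80)),int(max(0,v-60)); print(x0,y0)
cv2.imwrite("pics/w6c.png",cv2.resize(im[y0:y0+150,x0:x0+160],None,fx=4,fy=4,interpolation=cv2.INTER_CUBIC))
```

```text
66 False [ 8.92  0.94 66.04  0.18 -0.4  -0.66 20.07]
239 33
```

Run:
```python
from h import *
for r in(0,-12,-18,-25,-32):
    h=movel(cmd(r,.9,66),velocity=.03,max_force=5); print(r,h,act())
    if h: break
if not h:
    h=movel(cmd(-40,.9,66),velocity=.012,max_force=5); print("home?",h,act())
```

```text
0 False [-0.25  0.95 66.    0.19 -0.64 -1.18 20.57]
-12 False [-1.215e+01  9.100e-01  6.601e+01 -7.600e-01 -1.000e-02 -3.900e-01
  2.112e+01]
-18 False [-18.24   0.92  65.96  -0.44   0.15  -0.95  21.47]
-25 False [-25.26   0.92  65.98   1.13  -0.29  -1.07  21.85]
-32 False [-32.27   0.93  65.98  -0.16   0.12   0.17  22.23]
home? True [-35.85   0.78  65.9   -2.11   0.38   1.02  22.68]
```

Run:
```python
from h import *
r=act()[0]
def fx(n=5):
    return np.mean([ (pause(.02),observe()["force"]@AX)[1] for _ in range(n)])
print("f",fx(),act())
hit=False
for i in range(25):
    r-=.2; movel(cmd(r,.85,65.95),velocity=.02); f=fx(3); print(round(r,2),round(f,2),act()[0])
    if f<-8.3: break
for i in range(6):
    pause(.1); f=fx(3); print("hold",round(f,2))
print(act())
```

```text
f -2.4434218039273703 [-35.82   0.69  65.76  -2.14  -0.2    0.64  22.77]
-36.05 -3.18 -35.84
-36.25 -5.17 -35.94
-36.45 -5.94 -36.02
-36.65 -7.14 -35.99
-36.85 -7.36 -36.04
-37.05 -8.32 -36.09
hold -8.09
hold -7.74
hold -8.18
hold -7.93
hold -8.12
hold -8.69
[-36.08   0.77  66.01  -8.4    0.69  -2.19  25.47]
```

Run:
```python
from h import *
def fx(n=3): return np.mean([(pause(.02),observe()["force"]@AX)[1] for _ in range(n)])
for r in(-37.2,-37.3):
    movel(cmd(r,.85,66),velocity=.02); f=fx(5); print(r,f)
    if f<-8.9: break
for i in range(6): pause(.1); print("hold",round(fx(),2))
movel(cmd(-36.1,.85,66),velocity=.01); print("relax",act())
grip(.045); print(act())
movel(cmd(-36.1,.85,137),velocity=.12); 
movel(cmd(10,.85,150),velocity=.2); pause(.2)
im,c=snap("wrist","w7.png"); print(act(),observe()["width"])
np.set_printoptions(suppress=True)
u,v=proj([CC+[0,0,.075]],c)[0]; x0,y0=int(max(0,u-90)),int(max(0,v-70)); print(u,v,x0,y0)
cv2.imwrite("pics/w7c.png",cv2.resize(im[y0:y0+150,x0:x0+180],None,fx=4,fy=4,interpolation=cv2.INTER_CUBIC))
```

```text
-37.2 -8.518349402647226
-37.3 -9.237365124102544
hold -9.7
hold -9.48
hold -8.69
hold -9.29
hold -9.49
hold -9.45
relax [-35.94   0.79  65.99  -4.87  -1.    -0.36  27.3 ]
[-36.13   0.86  66.01  -1.04   0.26  -0.1   27.98]
[ 9.1200e+00  8.1000e-01  1.4956e+02  9.0000e-01  2.5000e-01 -2.0000e-02
  2.9360e+01] 0.045018103379152324
320.3532642725917 92.83488457165993 230 22
```

View pics/w7c.png

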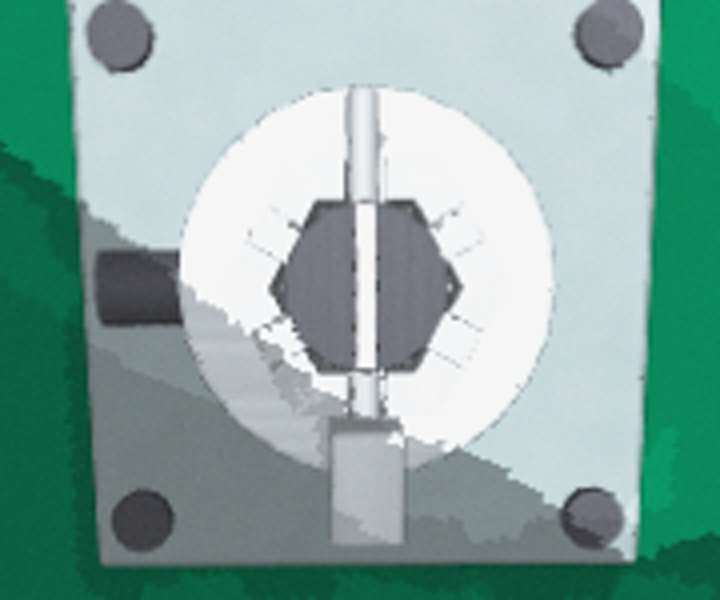

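Run:
```python
from h import *
c=np.load("pics/w7.npy",allow_pickle=True).item()
f=lambda u,v:np.array([[u/4+230,v/4+22]])
for n,p,z in(("tip",(362,87),.068),("head top front edge",(366,431),.084),("head back top",(367,545),.084),("line ctr",(366,287),.086),("face/nut line",(366,420),.078)):
    w=ray(f(*p),c,z)[0]-CC; print(n,w@AX*1000,w@TY*1000)
```

```text
tip 34.59752510693372 0.04858412110275158
head top front edge -25.925277724294183 0.8891954592009405
head back top -46.94038880228123 1.1161442653568758
line ctr -0.5933826664195636 0.8400758143129916
face/nut line -24.52506703114167 0.887380845283493
```

By measurement the head front sits about 25 mm from the axis, against 23 when home. The dark strip at (366,424) hints at a gap of about 2 mm. I'll look straight down on it from close up.

Run:
```python
from h import *
P=CC-AX*.106+TY*.0008
movel([*P[:2],.15],velocity=.2); movel([*P[:2],.065],velocity=.15); pause(.2)
im,c=snap("wrist","w8.png"); print(act())
u,v=proj([CC-AX*.024+[0,0,.08]],c)[0]; x0,y0=int(max(0,u-60)),int(max(0,v-60)); print(u,v,x0,y0)
cv2.imwrite("pics/w8c.png",cv2.resize(im[y0:y0+100,x0:x0+120],None,fx=6,fy=6,interpolation=cv2.INTER_CUBIC))
```

```text
[34.01  1.24 62.71 -0.08 -0.22  0.48 30.6 ]
318.4322395856873 91.23918276625018 258 31
```

View pics/w8c.png

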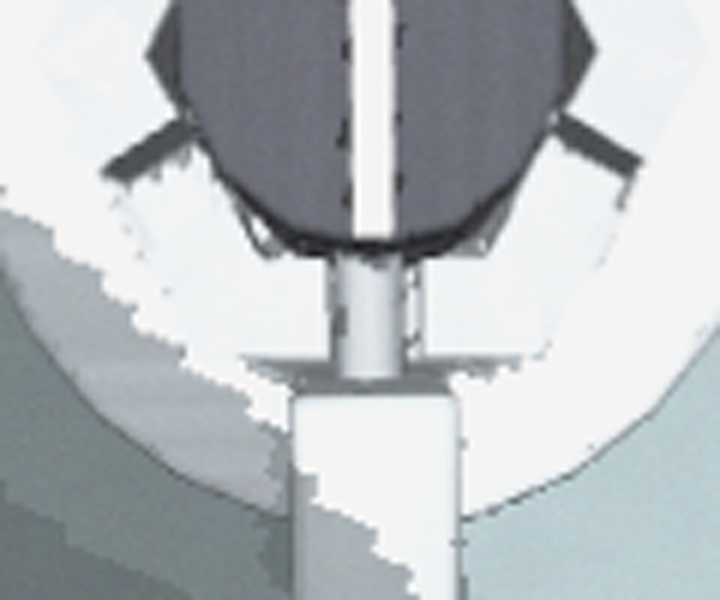

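The close view shows the nut edge at y=358 and the head's front top edge at y=392 (11.8 px/mm). A dark strip of the head's front face is visible, so the head leans back with its top away from the nut and isn't flat on it. I'll regrip nothing yet and quantify first.

Run:
```python
from h import *
c=np.load("pics/w8.npy",allow_pickle=True).item(); print((-c["R"].T@c["t"]-CC)@np.c_[AX,TY,[0,0,1]])
f=lambda u,v:np.array([[u/6+258,v/6+31]])
for n,p,z in(("stud edge",(372,245),.086),("nut edge",(270,357),.078),("nut edge R",(500,357),.078),("head front top",(375,393),.084),("shaft/head junction",(372,378),.069),("slot L",(333,330),.078),("slot R",(418,330),.078),("pin L",(340,330),.067),("pin R",(404,330),.067)):
    w=ray(f(*p),c,z)[0]-CC; print(n,np.round(w@AX*1000,2),np.round(w@TY*1000,2))
```

```text
[-0.02424228  0.00105015  0.25185122]
stud edge -15.47 0.76
nut edge -23.65 -7.47
nut edge R -23.64 11.05
head front top -26.39 0.99
shaft/head junction -25.34 0.73
slot L -21.56 -2.38
slot R -21.56 4.44
pin L -21.39 -2.0
pin R -21.39 3.46
```

```bash
cat > push.py <<'E'
from h import *
def at(d,z=.072): return CC-AX*d/1000+TY*.00075+np.array([0,0,z])
def fx(n=3): return np.mean([(pause(.02),observe()["force"]@AX)[1] for _ in range(n)])
pos=lambda: -(observe()["tcp_pos"]-CC)@AX*1000
grip(0,20); movel(at(80),down(A),velocity=.06); pause(.1); b=fx(8); print("base",b)
h=movel(at(45),velocity=.015,max_force=3); d=pos(); print("touch",h,d,fx())
while d>44 and h:
    d-=.2; movel(at(d),velocity=.02); f=fx()-b; print(round(d,1),round(pos(),2),round(f,2))
    if f<-8.7: break
for i in range(7): pause(.08); print("hold",round(fx()-b,2),end=" ")
print(pos())
movel(at(70),velocity=.05); movel(at(106,.065),velocity=.1); grip(.045); pause(.2)
im,c=snap("wrist","w9.png"); print(act())
cv2.imwrite("pics/w9c.png",cv2.resize(im[31:131,258:378],None,fx=6,fy=6,interpolation=cv2.INTER_CUBIC))
E
python3 push.py
```

```text
base 0.12768640524960756
touch True 56.306350080067205 -2.5222538680136455
56.1 56.29 -2.77
55.9 56.05 -3.41
55.7 55.88 -4.31
55.5 55.73 -5.69
55.3 55.59 -5.72
55.1 55.51 -6.33
54.9 55.38 -6.49
54.7 55.33 -6.7
54.5 55.22 -7.38
54.3 55.17 -8.07
54.1 55.06 -7.95
53.9 54.93 -8.32
53.7 54.89 -8.94
hold -8.99 hold -8.53 hold -9.23 hold -9.32 hold -9.34 hold -9.11 hold -8.99 54.86084081913657
[34.02  0.74 62.    0.75  0.8   0.15 40.7 ]
```

View pics/w9c.png

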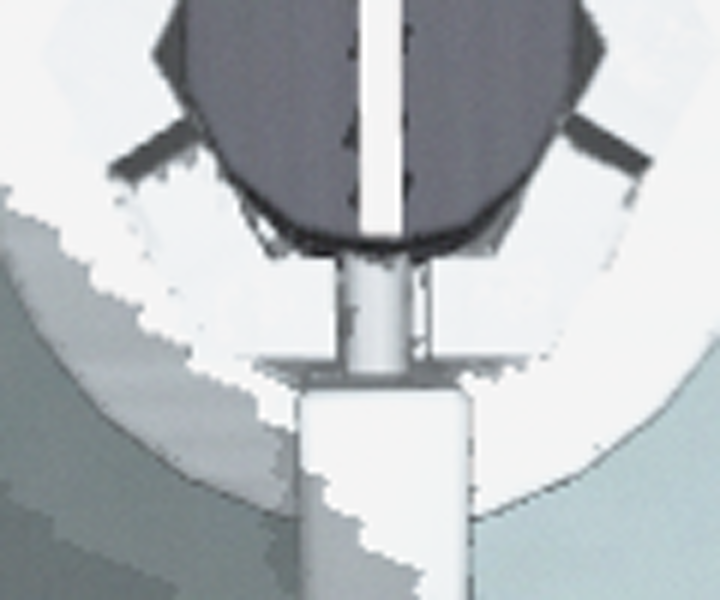

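Run:
```python
from h import *
im=cv2.imread("pics/w9.png");c=np.load("pics/w9.npy",allow_pickle=True).item()
f=lambda u,v:np.array([[u/6+258,v/6+31]])
for n,p,z in(("stud edge",(382,243),.086),("nut edge",(270,357),.078),("head front top",(385,388),.084),("junction",(380,373),.068)):
    w=ray(f(*p),c,z)[0]-CC; print(n,np.round(w@AX*1000,2),np.round(w@TY*1000,2))
# grey profiles down raw columns: beside shaft (head columns) and on the shaft
g=cv2.cvtColor(im,cv2.COLOR_BGR2GRAY).astype(int)
print("rows 86..98; head cols",g[86:99,312:316].mean(1).round(),g[86:99,328:333].mean(1).round(),"shaft",g[86:99,319:323].mean(1).round())
# head back edge
print("head rows 108..140",g[100:145,322].tolist())
# top camera: nothing moved
```

```text
stud edge -15.36 0.9
nut edge -23.64 -8.04
head front top -25.99 1.15
junction -24.91 0.78
rows 86..98; head cols [174. 180. 183. 184. 165. 121. 116. 130. 124. 129. 212. 236. 244.] [222. 210. 221. 223. 166. 121. 115. 125. 124. 131. 229. 239. 244.] shaft [224. 224. 224. 224. 224. 224. 224. 162. 127. 130. 222. 240. 244.]
head rows 108..140 [244, 244, 244, 244, 244, 244, 244, 244, 244, 244, 244, 244, 244, 244, 244, 244, 244, 244, 244, 244, 244, 244, 244, 242, 172, 175, 173, 175, 173, 171, 173, 172, 172, 174, 171, 175, 173, 172, 170, 159, 142, 131, 129, 128, 130]
```

The head still leans back, with a gap of about 1.1 mm at the axis. I'll regrip it at axis height, level it by pitching the tool 3°, and press flat.

```bash
cat > press2.py <<'E'
from h import *
def at(d,z): return CC-AX*d/1000+TY*.0008+np.array([0,0,z])
def F(n=3): return np.mean([(pause(.02),observe()["force"])[1] for _ in range(n)],0)
pos=lambda: -(observe()["tcp_pos"]-CC)@AX*1000
lev=(Ro.from_rotvec(-TY*np.radians(3))*Ro.from_rotvec(down(A))).as_rotvec()
movel(at(106,.14),velocity=.2); movel(at(37.5,.14),down(A),velocity=.2)
print("touch going down",movel(at(37.5,.063),velocity=.1,max_force=6)); pause(.1); b=F(6)
grip(0,30); print("gripped",observe()["width"],F()-b,pos(),observe()["clock"])
movel(at(37.5,.0638),lev,velocity=.005); print("levelled",F()-b,pos(),observe()["clock"])
d=37.5
for i in range(20):
    d-=.25; movel(at(d,.0638),velocity=.02); f=(F(2)-b)@AX; print(round(d,2),round(pos(),2),round(f,2))
    if f<-8.4: break
for i in range(6): pause(.08); print("hold",round((F(2)-b)@AX,2),end=" ")
print(pos(),F()-b)
movel(at(pos()+.05,.0636),velocity=.01); print("relax",F()-b)
grip(.045); movel(at(pos(),.14),down(A),velocity=.15); movel(at(106,.14),velocity=.2); movel(at(106,.065),velocity=.15); pause(.2)
im,c=snap("wrist","w10.png"); print(act())
cv2.imwrite("pics/w10c.png",cv2.resize(im[31:131,258:378],None,fx=6,fy=6,interpolation=cv2.INTER_CUBIC))
E
python3 press2.py
```

```text
touch going down False
gripped 0.01359658445445755 [0.7141092  0.05825752 0.13550692] 37.50488468852429 43.475
levelled [0.02761901 1.35163493 2.68933482] 37.04832555847245 43.8333
37.25 37.18 1.91
37.0 37.13 0.62
36.75 37.03 -1.0
36.5 36.79 -3.14
36.25 36.66 -3.57
36.0 36.61 -3.94
35.75 36.53 -5.29
35.5 36.48 -6.46
35.25 36.44 -7.42
35.0 36.39 -7.93
34.75 36.32 -9.8
hold -9.15 hold -9.41 hold -9.18 hold -9.03 hold -8.77 hold -8.56 36.327141080624884 [ 4.2487978  -7.80484797  5.78122899]
relax [ 1.94551626 -1.99679669  8.3732465 ]
[ 3.400e+01  1.270e+00  6.276e+01  7.100e-01 -6.000e-02  1.200e-01
  5.078e+01]
```

View pics/w10c.png

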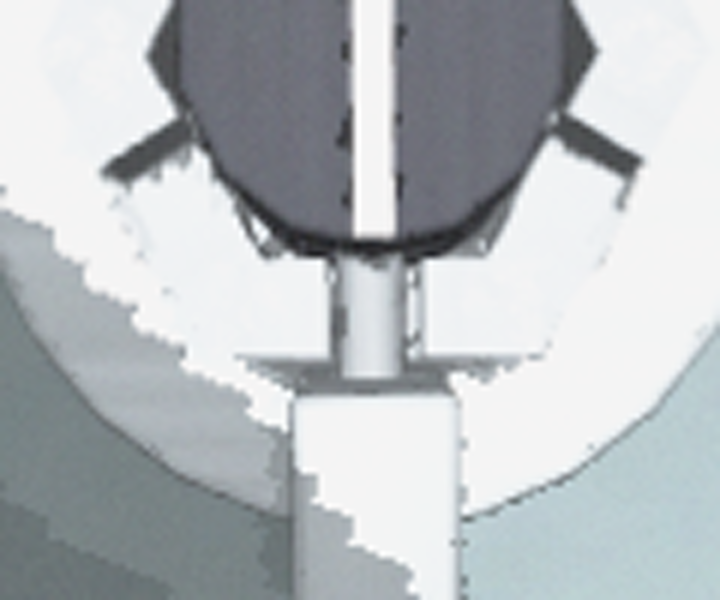

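The lean returns whenever the head is released: it is heavier than the shaft and hangs in the clearance with its lower edge on the nut. The straight push left it closest, so I'll do one more quick push, back off slowly, and re-measure.

```bash
cat > push2.py <<'E'
from h import *
def at(d,z=.072): return CC-AX*d/1000+TY*.00075+np.array([0,0,z])
def fx(n=2): return np.mean([(pause(.02),observe()["force"]@AX)[1] for _ in range(n)])
pos=lambda: -(observe()["tcp_pos"]-CC)@AX*1000
grip(0,20); movel(at(62),down(A),velocity=.1); pause(.1); b=fx(6)
h=movel(at(45),velocity=.015,max_force=3); d=pos(); print("touch",h,d)
while d>50 and h:
    d-=.3; movel(at(d),velocity=.03); f=fx()-b
    if f<-8.8: break
print(round(d,2),pos(),f)
for i in range(6): pause(.08); print("hold",round(fx()-b,2),end=" ")
movel(at(58),velocity=.008); movel(at(106,.065),velocity=.1); pause(.2)
im,c=snap("wrist","w11.png"); print(act())
g=cv2.cvtColor(im,cv2.COLOR_BGR2GRAY).astype(int)
print(g[86:99,312:316].mean(1).round(),"shaft",g[86:99,319:323].mean(1).round())
E
python3 push2.py
```

```text
touch True 56.341877327630094
53.64 54.866089668470686 -9.307925957476586
hold -9.27 hold -8.25 hold -8.53 hold -8.58 hold -8.75 hold -9.42 [33.35  0.92 62.03 -0.72 -0.8  -0.69 57.78]
[163. 172. 174. 183. 184. 184. 147. 121. 132. 124. 120. 194. 232.] shaft [225. 224. 225. 224. 225. 224. 224. 224. 183. 131. 123. 202. 237.]
```

```bash
python3 -c "
from cell import *
print(observe()['clock']); print(hand_in())"
```

```text
57.7833
the job is handed in; nothing more can be done
None
```

The nut is on the next slots and the long pin is through the hole, released and handed in at 57.8 s. My last check still showed the head not quite flat on the nut.

- **Nut:** I turned it clockwise about 38°, from about 22° to 60°. In the picture after the turn, the slots lined up with the scribed line.
- **Pin:** I took the long pin from its rest and felt its tip into the slot. It went through the cross hole at the first height tried (axis about 66 mm) with under 2 N of resistance.
- **Pressing:** I pressed about four times in all, each up to about 9 to 10 N. Most were held for half a second or more. Two were with the pin gripped, and two with closed fingertips on the back of the head. The force stayed well below 20 N.

**Check that disagreed:** every press met firm resistance near home. Once released, though, the head leans back a few degrees. It seems to hang in the hole's clearance with its lower edge on the nut. The pictures show a gap of about 1 mm between head and nut at pin-axis height, and about 2 mm at the head's top edge. The calibration is only good to about 2 mm. Gripping the head level and pressing again did not remove the lean. The final fingertip push left the smallest gap, though that one I read from pixel rows and did not view.

The robot stood clear of everything at hand-in, and I did not touch the short pin or the other items. I took no final picture of the whole bench to confirm that.

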